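# Make up two seed-trial kits

## Task

Make up the two seed-trial kits from the stock: the blue tray gets the red-capped jar and the brass tin, the green tray gets the yellow-capped jar and the white crucible, with the jar in each tray's small white-lined compartment and the other piece in the large one, all standing upright on the tray floor. Lift the jars up clear of the rack's rail before drawing them out, and set everything down gently rather than dropping it. Leave the black-capped jar in the rack and the two upturned beakers where they are, standing undisturbed.

Things in the scene. Friction and masses are not known exactly. Their poses are not given: they have to be found in the camera images.
- jar_red: Screw-capped seed jar, amber glass with a paper band and a red cap; a plain cylinder 44 mm across and 78 mm tall (cap: the top 23 mm, same width), 0.12 kg. Origin: centre of its underside, z up. Starts upright in the stock rack. Goes to the blue tray.
- jar_yellow: Screw-capped seed jar, amber glass with a paper band and a yellow cap; a plain cylinder 44 mm across and 78 mm tall (cap: the top 23 mm, same width), 0.12 kg. Origin: centre of its underside, z up. Starts upright in the stock rack. Goes to the green tray.
- jar_black: Screw-capped seed jar, amber glass with a paper band and a black cap; a plain cylinder 44 mm across and 78 mm tall (cap: the top 23 mm, same width), 0.12 kg. Origin: centre of its underside, z up. Starts upright in the stock rack. Stays in the rack.
- tin: Closed round brass-coloured sample tin, 46 mm across (lid, the top 12 mm: 48 mm), 48 mm tall, flat top, 0.10 kg. Origin: centre of its underside, z up. Starts standing on the bench among the beakers.
- crucible: White porcelain crucible, lid fixed on, 0.11 kg: foot 32 mm across, widening over the lowest 30 mm to 48 mm, then straight-sided (grip here) to the flat lid at 48 mm; knob 14 mm across on top, up to 56 mm. Origin: centre of its underside, z up. Starts standing on the bench among the beakers.
- tray_blue: Blue plastic tray, loose, 180 mm (x) by 90 mm (y), 22 mm high; walls, divider and floor 4 mm thick, divider as high as the walls. On its +x side a small compartment (71 x 82 mm, white paper lining) centred at x +50.5, y 0 mm; on the -x side a large bare one (97 x 82 mm) centred at x -37.5, y 0. Origin: centre of its underside, z up; inner floor 4 mm higher.
- tray_green: Green plastic tray, loose, 180 mm (x) by 90 mm (y), 22 mm high; walls, divider and floor 4 mm thick, divider as high as the walls. On its +x side a small compartment (71 x 82 mm, white paper lining) centred at x +50.5, y 0 mm; on the -x side a large bare one (97 x 82 mm) centred at x -37.5, y 0. Origin: centre of its underside, z up; inner floor 4 mm higher.
- rack: Wooden stock rack fixed to the bench, open above: board 90 mm deep (x), 15 mm thick, end cheeks 45 mm high, 306 mm long outside (y). Front (-x) and back rails, 6 mm thick, 42 mm from the middle, tops 40 mm above the bench, 25 mm above the board. The three jars stand on the board in a row about 95 mm apart, in any order. Origin: centre of its underside, x away from the robot.
- beaker_a: Clear glass beaker standing upside down over a white paper disc with dark seeds (a germination trial in progress): 72 mm across at the foot, 52 mm at the top, 85 mm tall, loose. Paper and seeds move with it. Origin: centre of its foot, z up. Not to be moved.
- beaker_b: Clear glass beaker standing upside down over a white paper disc with dark seeds (a germination trial in progress): 72 mm across at the foot, 52 mm at the top, 85 mm tall, loose. Paper and seeds move with it. Origin: centre of its foot, z up. Not to be moved.
Not all that is in view belongs to the job. What is meant by the tin is not pink, and is the larger of those in its own colour. Leave any purple look-alike of the jar_black alone.

How it is judged:
At the end, for the whole second after the job is handed in: Red jar and tin in the blue tray, yellow jar and crucible in the green, jars in the small, others in the large compartments: each upright (0.12 rad), within 6 mm of the floor, at rest; trays flat; black-capped jar and beakers upright and within 20 mm of their start (x of jar_red in the frame of tray_blue between 0.036 and 0.065 m and y of jar_red in the frame of tray_blue between -0.027 and 0.027 m and z of jar_red in the frame of tray_blue between 0 and 0.01 m and angle between each of jar_red, tin, jar_yellow, crucible, jar_black, beaker_a, beaker_b's own z axis and vertical below 0.12 rad and linear speed of each of jar_red, tin, jar_yellow, crucible below 0.02 m/s and x of tin in the frame of tray_blue between -0.064 and -0.011 m and y of tin in the frame of tray_blue between -0.027 and 0.027 m and z of tin in the frame of tray_blue between 0 and 0.01 m and x of jar_yellow in the frame of tray_green between 0.036 and 0.065 m and y of jar_yellow in the frame of tray_green between -0.027 and 0.027 m and z of jar_yellow in the frame of tray_green between 0 and 0.01 m and x of crucible in the frame of tray_green between -0.072 and -0.003 m and y of crucible in the frame of tray_green between -0.027 and 0.027 m and z of crucible in the frame of tray_green between 0 and 0.01 m and angle between each of tray_blue, tray_green's own z axis and vertical below 0.06 rad and distance of each of jar_black, beaker_a, beaker_b from where it was at the start of the episode below 0.02 m); the robot touches nothing.
It fails at once if a piece is dropped into its tray (over 0.5 m/s within 26 mm of the tray floor) ((x of jar_red in the frame of tray_blue between -0.086 and 0.086 m and y of jar_red in the frame of tray_blue between -0.041 and 0.041 m and z of jar_red in the frame of tray_blue below 0.03 m and linear speed of jar_red above 0.5 m/s) or (x of tin in the frame of tray_blue between -0.086 and 0.086 m and y of tin in the frame of tray_blue between -0.041 and 0.041 m and z of tin in the frame of tray_blue below 0.03 m and linear speed of tin above 0.5 m/s) or (x of jar_yellow in the frame of tray_green between -0.086 and 0.086 m and y of jar_yellow in the frame of tray_green between -0.041 and 0.041 m and z of jar_yellow in the frame of tray_green below 0.03 m and linear speed of jar_yellow above 0.5 m/s) or (x of crucible in the frame of tray_green between -0.086 and 0.086 m and y of crucible in the frame of tray_green between -0.041 and 0.041 m and z of crucible in the frame of tray_green below 0.03 m and linear speed of crucible above 0.5 m/s)).
It fails at once if the black-capped jar is displaced by more than 20 mm or tipped ((distance of jar_black from where it was at the start of the episode above 0.02 m or angle between jar_black's own z axis and vertical above 0.2 rad)).
It fails at once if an upturned beaker is displaced by more than 20 mm or tipped ((distance of beaker_a from where it was at the start of the episode above 0.02 m or angle between beaker_a's own z axis and vertical above 0.2 rad) or (distance of beaker_b from where it was at the start of the episode above 0.02 m or angle between beaker_b's own z axis and vertical above 0.2 rad)).
It fails at once if a jar is dragged or tipped out over the front rail instead of being lifted above it ((x of jar_red in the frame of rack between -0.055 and -0.028 m and y of jar_red in the frame of rack between -0.14 and 0.14 m and z of jar_red in the frame of rack between -0.1 and 0.037 m) or (x of jar_yellow in the frame of rack between -0.055 and -0.028 m and y of jar_yellow in the frame of rack between -0.14 and 0.14 m and z of jar_yellow in the frame of rack between -0.1 and 0.037 m)).
It also fails if it takes over 93 s, if anything falls off the work surface, if the arm or the gripper's body presses on something with over 40 N, if the wrist force passes 120 N, or if a joint passes its speed limit or range.

## Robot

A 6-joint arm with a two-finger parallel gripper is mounted at the origin on the work surface. World frame = base frame: x ahead of the robot, y to its left, z up, the work surface at z = 0. Lengths are in m, angles in rad, forces in N, time in s.
With the tool pointing down it reaches from about 0.375 to 0.975 m from the base axis. Payload 3.8 kg.
Tool frame: the origin (TCP) lies midway between the tips of the shut fingers; the grasp point (between the pads) lies 19 mm behind it; z points along the fingers, y is the direction in which the jaws open and shut (so a half turn about z gives the same grasp; the last joint's range is limited). The gripper opens to 85 mm and grips with 20 to 120 N. Pads are 22 mm wide; open, the fingers measure 114 mm over their backs; the gripper's body (76 mm by 85 mm) begins 54 mm behind the grasp point. The pads swing forward as they close: fully open they stand 13 mm farther back than shut.
Start: joints at [-0.037, 0.264, 1.604, -0, 1.274, -0.037], TCP at [0.675, -0, 0.231] pointing down, gripper open.
Joint ranges: [-2.63, 2.63], [-0.94, 2.18], [0.31, 2.57], [-1.31, 4.45], [0, 2.66], [-2.55, 2.55]. Speed limits (rad/s): [2.57, 2.57, 3.14, 3.14, 3.14, 3.14].

## Interface

Orientations are given as a rotation vector (axis times angle).
In Python, from workcell import bot gives the robot as it stands.
- The arm moves only by the tool arm_command, never from a script. Its argument "targets" is text: rows parted by semicolons, each of 7 numbers parted by spaces: the shift along the tool's x, y, z in mm, then the turn, a rotation vector about the tool's x, y, z in degrees, then the opening, from 0 (shut) to 1 (fully open). A call has 1 to 10 rows; each row is the pose to reach, as a shift and turn from the pose commanded when the call began, along the tool's axes at that moment; what a row does not reach only later rows make up. A row lasts 1/12 s, in which the tool goes at most 41.7 mm and 7.16 degrees, less where a joint would pass 70% of its speed; a pose out of reach is approached as far as the arm can. A call with a gripper value outside its range is refused whole. The fingers move at their own pace and stop on an object; "newtons" is the grip in N (left out, the last holds). Time passes only in rows, so rows that repeat a pose let the fingers close. It gives the time, the measured TCP pose, the force and the opening at its end, in the units of the state.
- bot.read_state(): the state, without advancing time (a new reading comes with each control period).
- bot.read_camera(name): name is "scene" or "side" or "wrist"; returns (picture, depth): 384x512x3 uint8, blue, green, red; 384x512 float32, m along the optical axis (not along the pixel's ray), 0 where there is no reading.
- bot.camera_params(name): a dict with "fov_y" (degrees; the focal length in pixels is half the picture's height over the tangent of half this angle, whatever the lens; pixels are square), "cx", "cy" (the principal point, pixels), "xyz" and "rotation" of the camera in the world; the wrist camera has in their place "T_tool_cam" (4x4, takes a point from camera to tool coordinates, whose origin is the TCP and whose axes are the flange's). Camera axes: x right, y up, looking along -z (the intrinsics and any distortion apply to the point x, -y, -z); pixel columns grow to the right and rows downward; lengths in m; the calibration is good to about 2 mm. A picture is of the moment at which its call begins: read the wrist's pose just before it. camera_params takes no time and is no camera call.
- bot.finish_job(): hands the job in, once; it reports no verdict.
The state is a dict: "time": time; "q": joint angles; "joint_vel": joint speeds; "joint_torque": joint torques, N m; "tool_pos": TCP position; "tcp_rot": TCP orientation; "wrist_force": force on the tool from outside, world axes, zero at the start; "torque": the same for the moment, N m; "width": opening from 0.0 (shut) to 1.0 (fully open).
Only numpy, scipy, OpenCV 4.12 (cv2) and the standard library are available. Lean on these libraries where they do the work, as an engineer would, in place of code of your own. Each camera call takes 0.05 s, during which the arm holds its last target.

## Working session

There is one attempt and no reset: what is moved stays moved. The work goes in short steps, Python scripts to look and compute and a tool call to move; the robot and the scene stay as the last step left them, time stands still between calls to the robot, and variables do not carry over. Pictures are saved under pics/ and viewed, and the job is handed in when it is done.

Besides the shell and the picture viewer there is one more tool, called as name(argument=value, ...) on one line, values as JSON. arm_command: Moves the arm, as the interface text tells. Its arguments: {"type":"object","properties":{"targets":{"type":"string"},"newtons":{"type":"number"}},"required":["targets"]}

```bash
ls; mkdir -p pics; cat > h.py <<'E'
import numpy as np, cv2
from workcell import bot
E
python3 - <<'E'
from h import *
s=bot.read_state();print({k:np.round(v,3) for k,v in s.items()})
for n in("scene","side","wrist"):
    p=bot.camera_params(n);print(n,p)
    im,d=bot.read_camera(n);cv2.imwrite(f"pics/{n}0.png",im);np.savez(f"{n}0.npz",im=im,d=d,s=bot.read_state()["tool_pos"])
E
```

```text
pics
{'time': np.float64(0.0), 'q': array([-0.037,  0.265,  1.605, -0.   ,  1.274, -0.037]), 'joint_vel': array([ 0.   , -0.001,  0.001,  0.   , -0.002,  0.001]), 'joint_torque': array([ 1.0000e-03, -5.1512e+01, -3.6731e+01, -0.0000e+00,  1.3000e-02,
        0.0000e+00]), 'tool_pos': array([0.674, 0.   , 0.23 ]), 'tcp_rot': array([-2.22e+00, -2.22e+00,  2.00e-03]), 'wrist_force': array([-0.727, -0.027,  0.088]), 'torque': array([-0.073,  0.047, -0.034]), 'width': np.float64(1.0)}
scene {'fov_y': 44.2347467001791, 'cx': 257.4830830173967, 'cy': 195.24714305520726, 'xyz': array([1.28453235, 0.1612595 , 0.80832605]), 'rotation': array([0.54629052, 0.67251902, 1.67620188])}
side {'fov_y': 46.27166171929124, 'cx': 259.20243569043026, 'cy': 195.19051354083814, 'xyz': array([0.0158238 , 0.54423597, 0.66175784]), 'rotation': array([ 0.4519035 , -1.02285707, -2.13782893])}
wrist {'fov_y': 69.08931794296589, 'cx': 251.76652431450802, 'cy': 193.75160603027274, 'T_tool_cam': array([[ 3.62201850e-04,  9.58708583e-01,  2.84390086e-01,
         7.26096157e-02],
       [ 9.99999524e-01, -6.04753150e-04,  7.65077154e-04,
         8.66243281e-04],
       [ 9.05471835e-04,  2.84389674e-01, -9.58708346e-01,
        -1.41966045e-01],
       [ 0.00000000e+00,  0.00000000e+00,  0.00000000e+00,
         1.00000000e+00]])}
```

View pics/scene0.png

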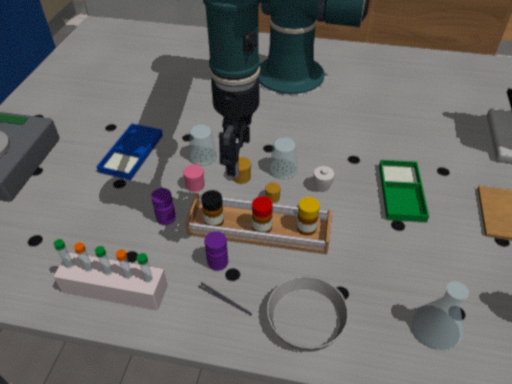

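View pics/side0.png

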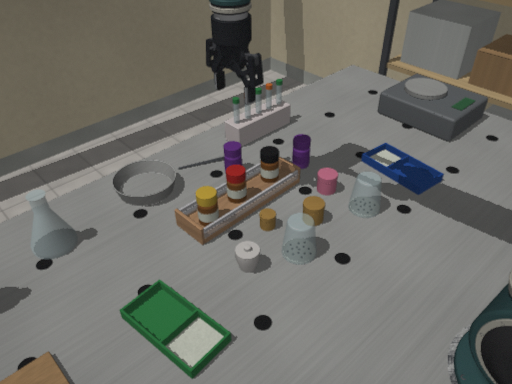

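View pics/wrist0.png

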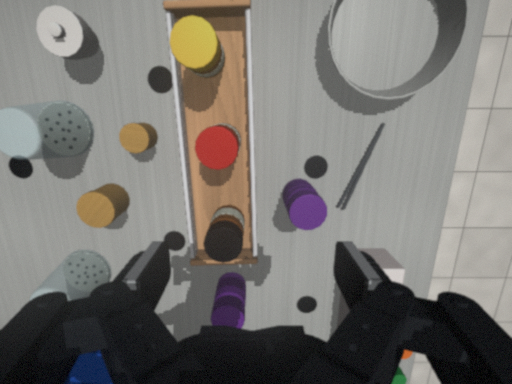

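```bash
cat >> h.py <<'E'
from scipy.spatial.transform import Rotation as R
def cloud(n,im=None,d=None,pose=None):
    p=bot.camera_params(n)
    if im is None:
        s=bot.read_state(); pose=(s["tool_pos"],s["tcp_rot"]); im,d=bot.read_camera(n)
    f=192/np.tan(np.radians(p["fov_y"]/2))
    v,u=np.mgrid[0:384,0:512]
    P=np.stack([(u-p["cx"])/f*d,-(v-p["cy"])/f*d,-d],-1)
    if n=="wrist":
        T=p["T_tool_cam"];P=P@T[:3,:3].T+T[:3,3]
        P=P@R.from_rotvec(pose[1]).as_matrix().T+pose[0]
    else: P=P@R.from_rotvec(p["rotation"]).as_matrix().T+p["xyz"]
    P[d<=0]=np.nan
    return im,P
def load(n):
    z=np.load(f"{n}0.npz");return cloud(n,z["im"],z["d"],(np.array([.674,0,.230]),np.array([-2.2214,-2.2214,.002])))
def top(im,P,x0=.25,x1=1.0,y0=-.45,y1=.45,r=.00125):
    # image: rows = x descending up, cols = y descending (left=+y)
    H=int((x1-x0)/r);W=int((y1-y0)/r);o=np.zeros((H,W,3),np.uint8);zb=np.full((H,W),-1.)
    Q=P.reshape(-1,3);C=im.reshape(-1,3)
    k=np.isfinite(Q[:,0])&(Q[:,2]<.2);Q=Q[k];C=C[k]
    i=np.argsort(Q[:,2]);Q=Q[i];C=C[i]
    a=((x1-Q[:,0])/r).astype(int);b=((y1-Q[:,1])/r).astype(int)
    k=(a>=0)&(a<H)&(b>=0)&(b<W);o[a[k],b[k]]=C[k];return o
E
python3 - <<'E'
from h import *
for n in("scene","side","wrist"):
    im,P=load(n);cv2.imwrite(f"pics/top_{n}.png",top(im,P))
    t=P[...,2];k=np.isfinite(t);z=t[k&(abs(t)<.02)];print(n,k.mean(),np.percentile(z,[10,50,90]))
    hsv=cv2.cvtColor(im,cv2.COLOR_BGR2HSV);h,s,v=[hsv[...,i] for i in range(3)]
    for c,m in dict(red=((h<6)|(h>176))&(s>200),yellow=(h>22)&(h<32)&(s>200)&(v>130),purple=(h>130)&(h<150)&(s>120),brass=(h>12)&(h<22)&(s>170),pink=(h>165)&(s>80)&(s<190),blue=(h>105)&(h<125)&(s>200),green=(h>60)&(h<80)&(s>200)).items():
        m=m&k&(t>.003)&(t<.12);m=m.astype(np.uint8)
        N,L,S,_=cv2.connectedComponentsWithStats(m)
        for j in range(1,N):
            if S[j,4]>40:
                q=P[L==j];tp=q[q[:,2]>np.percentile(q[:,2],98)-.006]
                print(n,c,S[j],"bb",np.round(np.nanmin(q,0),3),np.round(np.nanmax(q,0),3),"top",np.round((tp.min(0)+tp.max(0))/2,4),np.round(np.ptp(tp,0),3))
E
```

```text
scene 0.9961344401041666 [-0.001334    0.00081889  0.00402695]
scene red [253 196  19  22 338] bb [0.537 0.018 0.009] [0.661 0.057 0.097] top [0.6381 0.0374 0.0934] [0.045 0.039 0.007]
scene yellow [299 197  20  20 265] bb [0.599 0.111 0.079] [0.642 0.151 0.097] top [0.6202 0.1311 0.0935] [0.043 0.04  0.007]
scene purple [151 188  24  37 631] bb [ 0.622 -0.203  0.003] [ 0.666 -0.161  0.082] top [ 0.6437 -0.1818  0.0783] [0.043 0.042 0.007]
scene purple [205 232  22  38 701] bb [ 0.716 -0.057  0.006] [ 0.76  -0.015  0.082] top [ 0.7372 -0.0367  0.0784] [0.043 0.041 0.008]
scene brass [234 158  16  24 258] bb [ 0.459 -0.06   0.008] [ 0.503 -0.024  0.052] top [ 0.4811 -0.0391  0.0482] [0.044 0.03  0.007]
scene brass [266 183  14  19 197] bb [0.517 0.026 0.006] [0.553 0.057 0.042] top [0.5337 0.0414 0.0375] [0.034 0.031 0.008]
scene brass [202 207  20  10 102] bb [ 0.613 -0.105  0.018] [ 0.664 -0.049  0.077] top [ 0.6571 -0.0667  0.074 ] [0.013 0.031 0.007]
scene brass [253 215  19   8  74] bb [0.64  0.02  0.057] [0.661 0.057 0.07 ] top [0.6505 0.0389 0.067 ] [0.02  0.037 0.006]
scene br
[... 737 characters left out ...]
 360] bb [ 0.713 -0.057  0.016] [ 0.756 -0.012  0.08 ] top [ 0.7347 -0.0356  0.0767] [0.043 0.042 0.007]
side pink [317 168  21  27 455] bb [ 0.503 -0.173  0.003] [ 0.551 -0.124  0.05 ] top [ 0.5271 -0.1486  0.0468] [0.047 0.049 0.007]
wrist 0.9960835774739584 [-0.00172903 -0.00059478  0.01138111]
wrist purple [290 195  36  34 955] bb [ 0.717 -0.056  0.075] [ 0.757 -0.016  0.079] top [ 0.7372 -0.0362  0.0771] [0.04  0.04  0.004]
wrist purple [216 286  28  18 146] bb [ 0.626 -0.176  0.037] [ 0.663 -0.16   0.059] top [ 0.6459 -0.1673  0.0553] [0.034 0.014 0.008]
wrist purple [212 305  32  23 443] bb [ 0.624 -0.194  0.074] [ 0.663 -0.161  0.079] top [ 0.6437 -0.1778  0.0768] [0.039 0.033 0.005]
```

```bash
python3 - <<'E'
from h import *
objs=dict(red=(.638,.037,.093,.022),yel=(.620,.131,.093,.022),blk=(.655,-.06,.093,.022),pur1=(.643,-.18,.078,.022),tin=(.481,-.039,.048,.024),tin2=(.534,.041,.037,.018),cru=(.54,.12,.048,.024),pink=(.528,-.149,.048,.024),bkA=(.45,-.12,.085,.026),bkB=(.5,.06,.085,.026))
for n in("scene","side","wrist"):
    im,P=load(n)
    Q=P.reshape(-1,3);Q=Q[np.isfinite(Q[:,0])]
    if n=="side":Q=Q+[.003,-.001,.0015]
    for k,(x,y,z,r) in objs.items():
        w=.05
        m=(abs(Q[:,2]-z)<.005)&(np.hypot(Q[:,0]-x,Q[:,1]-y)<w)
        if m.sum()<20: print(n,k,"few");continue
        t=Q[m][:,:2].astype(np.float32);c,rr=cv2.minEnclosingCircle(t)
        b=(np.percentile(t,2,0)+np.percentile(t,98,0))/2
        print(n,k,m.sum(),np.round(c,4),round(rr,4),"exp",r,np.round(b,4),"z",round(np.median(Q[m][:,2]),4))
o=top(*load("scene"));cv2.imwrite("pics/t1.png",o)
E
```

```text
scene red 283 [0.6366 0.036 ] 0.024 exp 0.022 [0.6383 0.0371] z 0.0933
scene yel 283 [0.6213 0.1319] 0.0232 exp 0.022 [0.6215 0.1319] z 0.0933
scene blk 279 [ 0.6412 -0.0701] 0.0229 exp 0.022 [ 0.6419 -0.0701] z 0.0933
scene pur1 265 [ 0.6431 -0.1832] 0.0236 exp 0.022 [ 0.643  -0.1824] z 0.0783
scene tin 155 [ 0.4796 -0.044 ] 0.0249 exp 0.024 [ 0.4798 -0.0381] z 0.0485
scene tin2 151 [0.5325 0.0409] 0.0204 exp 0.018 [0.5335 0.041 ] z 0.0362
scene cru few
scene pink 249 [ 0.5285 -0.1495] 0.0249 exp 0.024 [ 0.5294 -0.1487] z 0.0485
scene bkA 156 [ 0.4296 -0.1555] 0.025 exp 0.026 [ 0.4308 -0.1507] z 0.0853
scene bkB 42 [0.4539 0.0527] 0.014 exp 0.026 [0.4551 0.0529] z 0.0838
side red 214 [0.6385 0.0364] 0.023 exp 0.022 [0.639  0.0372] z 0.0937
side yel 261 [0.6219 0.132 ] 0.0231 exp 0.022 [0.6213 0.1325] z 0.0937
side blk 184 [ 0.6435 -0.0695] 0.023 exp 0.022 [ 0.6422 -0.0689] z 0.0937
side pur1 158 [ 0.6444 -0.1822] 0.023 exp 0.022 [ 0.6429 -0.182 ] z 0.0786
side tin 284 [ 0.4814 -0.0452] 0.0256 exp 0.024 [ 0.4805 -0.0447] z 0.0486
side tin2 166 [0.5354 0.0423] 0.0194 exp 0.018 [0.5336
[... 229 characters left out ...]
.4551 0.054 ] z 0.0862
wrist red 1481 [0.6384 0.0372] 0.0221 exp 0.022 [0.6386 0.0373] z 0.0921
wrist yel 2021 [0.6212 0.132 ] 0.022 exp 0.022 [0.6217 0.1318] z 0.092
wrist blk 1120 [ 0.6419 -0.0689] 0.0222 exp 0.022 [ 0.6422 -0.0685] z 0.0921
wrist pur1 643 [ 0.6429 -0.181 ] 0.022 exp 0.022 [ 0.6435 -0.1762] z 0.0771
wrist tin 1126 [ 0.4802 -0.0448] 0.0242 exp 0.024 [ 0.4808 -0.0441] z 0.0471
wrist tin2 725 [0.533 0.042] 0.0183 exp 0.018 [0.5337 0.042 ] z 0.0351
wrist cru 29 [0.4953 0.1417] 0.0056 exp 0.024 [0.4956 0.1417] z 0.0456
wrist pink few
wrist bkA 162 [ 0.4285 -0.1439] 0.023 exp 0.026 [ 0.4284 -0.1399] z 0.0831
wrist bkB 282 [0.4538 0.053 ] 0.0168 exp 0.026 [0.4549 0.0534] z 0.0834
```

View pics/top_scene.png

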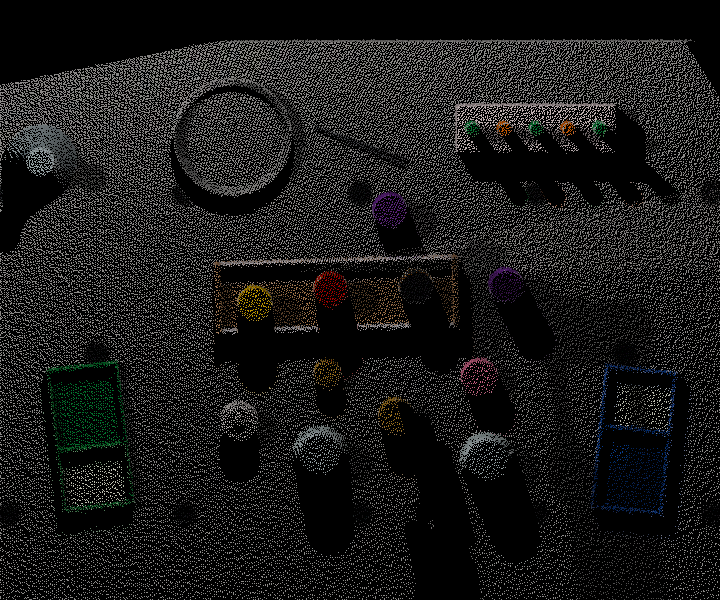

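View pics/top_side.png

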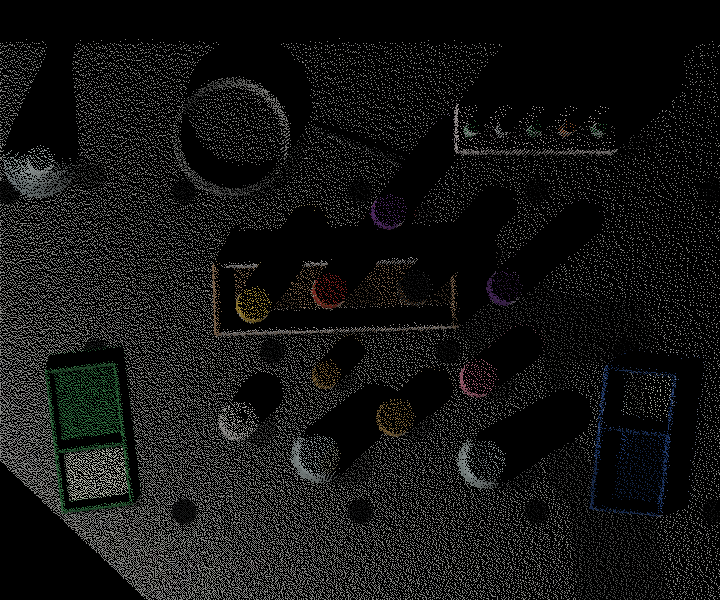

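```bash
python3 - <<'E'
from h import *
objs=dict(cru=(.476,.151,.047,.024),knob=(.476,.151,.056,.007),bkA=(.43,-.157,.085,.026),bkB=(.434,.052,.085,.026))
for n in("scene","side","wrist"):
    im,P=load(n)
    if n=="side":P=P+[.003,-.001,.0015]
    Q=P.reshape(-1,3);k=np.isfinite(Q[:,0]);Q=Q[k]
    for k_,(x,y,z,r) in objs.items():
        m=(abs(Q[:,2]-z)<.004)&(np.hypot(Q[:,0]-x,Q[:,1]-y)<.035)
        if m.sum()<10: print(n,k_,"few");continue
        t=Q[m][:,:2].astype(np.float32);c,rr=cv2.minEnclosingCircle(t)
        print(n,k_,m.sum(),np.round(c,4),round(rr,4),"exp",r)
    for nm,(xa,xb,ya,yb,za,zb) in dict(blue=(.34,.57,-.41,-.27,.017,.028),green=(.34,.57,.27,.41,.017,.028),rack=(.55,.72,-.12,.2,.036,.05)).items():
        m=(Q[:,0]>xa)&(Q[:,0]<xb)&(Q[:,1]>ya)&(Q[:,1]<yb)&(Q[:,2]>za)&(Q[:,2]<zb)
        if m.sum()<50: continue
        t=Q[m][:,:2]
        print(n,nm,m.sum(),cv2.minAreaRect((t*1000).astype(np.float32)),np.round(np.median(Q[m][:,2]),4))
E
```

```text
scene cru 222 [0.4742 0.1512] 0.0255 exp 0.024
scene knob 27 [0.4806 0.1532] 0.0164 exp 0.007
scene bkA 247 [ 0.4261 -0.1593] 0.0277 exp 0.026
scene bkB 268 [0.4337 0.0495] 0.0273 exp 0.026
scene blue 525 ((449.62030029296875, -343.4127502441406), (94.21528625488281, 184.8958740234375), 84.3933334350586) 0.0216
scene green 594 ((453.25213623046875, 337.0909729003906), (186.7407989501953, 91.3984146118164), 7.091433048248291) 0.0216
scene rack 1151 ((614.6597900390625, 29.957801818847656), (128.1805877685547, 302.68768310546875), 1.7046840190887451) 0.0405
side cru 353 [0.4766 0.1506] 0.0257 exp 0.024
side knob 40 [0.4811 0.1483] 0.0145 exp 0.007
side bkA 315 [ 0.4265 -0.1574] 0.027 exp 0.026
side bkB 431 [0.4337 0.0509] 0.0273 exp 0.026
side blue 584 ((451.9981689453125, -342.8048095703125), (97.65913391113281, 184.01148986816406), 84.5960693359375) 0.0217
side green 1232 ((456.8736267089844, 337.2159423828125), (182.61013793945312, 91.34400939941406), 6.992888927459717) 0.0222
side rack 1093 ((629.746337890625, 33.10264587402344), (149.6524658203125, 307.55816650390625), 11.804023742675781) 0.0409
wrist cru 1745 [0.4748 0.1517] 0.0245 exp 0.024
wrist knob 181 [0.4749 0.1514] 0.0075 exp 0.007
wrist bkA 142 [ 0.4262 -0.1478] 0.0241 exp 0.026
wrist bkB 1797 [0.4343 0.0503] 0.0265 exp 0.026
wrist blue 57 ((421.2583923339844, -295.4302978515625), (7.477428913116455, 25.642248153686523), 85.53620147705078) 0.0207
wrist rack 3959 ((652.4880981445312, 31.36627960205078), (131.49269104003906, 303.4642333984375), 1.73368501663208) 0.0393
```

arm_command(targets="151 -200 0 0 0 0 1;151 -200 0 0 0 0 1;151 -200 0 0 0 0 1;151 -200 0 0 0 0 1;151 -200 0 0 0 0 1;151 -200 0 0 0 0 1;151 -200 30 0 0 0 1;151 -200 70 0 0 0 1;151 -200 110 0 0 0 1;151 -200 110 0 0 0 1", newtons=35)

```text
time: 0.98
tool_pos: [0.4679, 0.1496, 0.1135]
tcp_rot: [-2.215, -2.217, 0.02]
wrist_force: [-1.6, -0.8, -1.2]
width: 1.003
```

```bash
cat >> h.py <<'E'
def look(name,n="wrist"):
    s=bot.read_state();im,P=cloud(n)
    cv2.imwrite(f"pics/{name}.png",im)
    s2=bot.read_state();print("t",s2["time"],"pos",np.round(s["tool_pos"],4),np.round(s2["tool_pos"],4),"rot",np.round(s2["tcp_rot"],3),"w",round(float(s2["width"]),3),"f",np.round(s2["wrist_force"],1))
    return im,P
def circ(P,x,y,z,rad=.035,dz=.004):
    Q=P.reshape(-1,3);Q=Q[np.isfinite(Q[:,0])]
    m=(abs(Q[:,2]-z)<dz)&(np.hypot(Q[:,0]-x,Q[:,1]-y)<rad);t=Q[m][:,:2].astype(np.float32)
    return m.sum(),cv2.minEnclosingCircle(t) if m.sum()>5 else None,np.median(Q[m][:,2]) if m.any() else 0
E
python3 - <<'E'
from h import *
im,P=look("w1");print(circ(P,.475,.151,.047),circ(P,.475,.151,.056,.02,.003))
E
```

```text
t 1.0333 pos [0.4679 0.1496 0.1135] [0.4702 0.15   0.1169] rot [-2.217 -2.218  0.015] w 1.0 f [ 1.1  0.2 -0. ]
(np.int64(2472), ((0.4746067523956299, 0.15230277180671692), 0.02414805069565773), np.float64(0.04721831506192105)) (np.int64(235), ((0.4744584560394287, 0.15163612365722656), 0.0067846220917999744), np.float64(0.055077429243350406))
```

View pics/w1.png

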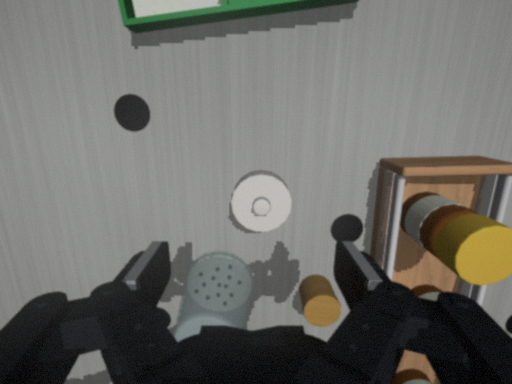

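arm_command(targets="1 0 35 0 0 0 1;1 0 70 0 0 0 1;1 0 95 0 0 0 1;1 0 106 0 0 0 1;1 0 106 0 0 0 1;1 0 106 0 0 0 1;1 0 106 0 0 0 0;1 0 106 0 0 0 0;1 0 106 0 0 0 0;1 0 106 0 0 0 0")

```text
time: 1.87
tool_pos: [0.4765, 0.1524, 0.0173]
tcp_rot: [2.22, 2.22, 0.004]
wrist_force: [-1.1, -0.7, 6.4]
width: 0.549
```

arm_command(targets="0 0 0 0 0 0 0;0 0 0 0 0 0 0;0 0 0 0 0 0 0")

```text
time: 2.12
tool_pos: [0.4765, 0.1524, 0.0173]
tcp_rot: [2.22, 2.22, 0.004]
wrist_force: [-1.4, -1.0, 6.1]
width: 0.545
```

arm_command(targets="0 0 -8 0 0 0 0;0 0 -25 0 0 0 0;0 0 -60 0 0 0 0;0 0 -100 0 0 0 0;0 0 -100 0 0 0 0;0 0 -100 0 0 0 0")

```text
time: 2.62
tool_pos: [0.4778, 0.1528, 0.1192]
tcp_rot: [2.219, 2.219, 0.011]
wrist_force: [-0.7, -0.2, -1.2]
width: 0.546
```

```bash
python3 - <<'E'
from h import *
im,P=look("w2");p=bot.read_state()["tool_pos"]
print(circ(P,.475,.152,.141,.035,.012),circ(P,.454,.337,.022,.2,.004))
im2,P2=look("sd2","side")
cv2.imwrite("pics/sd2z.png",cv2.resize(im2[150:330,100:340],None,fx=3,fy=3))
E
```

```text
t 2.6667 pos [0.4778 0.1528 0.1192] [0.4758 0.1522 0.1169] rot [2.22  2.22  0.004] w 0.549 f [ 0.2 -0.3 -2.1]
(np.int64(8884), ((0.4745943546295166, 0.16047459840774536), 0.03364499658346176), np.float64(0.14892145816476554)) (np.int64(1972), ((0.4592368006706238, 0.30468177795410156), 0.09069507569074631), np.float64(0.021216698786005905))
t 2.7167 pos [0.4758 0.1522 0.1169] [0.4745 0.1519 0.1153] rot [-2.221 -2.221  0.   ] w 0.55 f [ 0.9  0.2 -1.6]
```

View pics/w2.png

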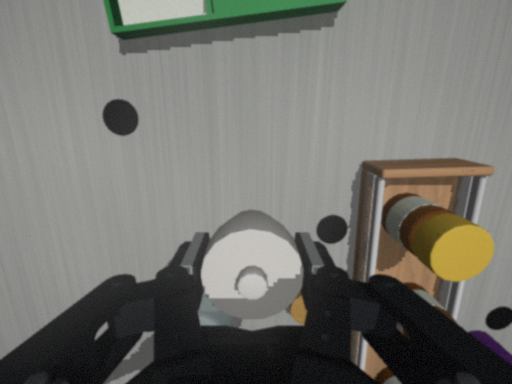

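View pics/sd2z.png

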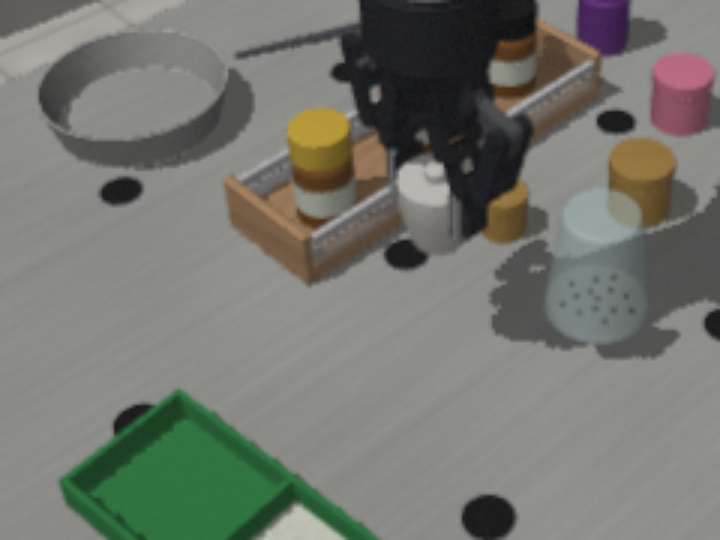

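arm_command(targets="40 4 0 0 0 0 0;80 8 0 0 0 0 0;120 12 0 0 0 0 0;160 16 0 0 0 0 0;189 16 0 0 0 0 0;189 16 20 0 0 0 0;189 16 45 0 0 0 0;189 16 60 0 0 0 0;189 16 60 0 0 0 0;189 16 60 0 0 0 0")

```text
time: 3.55
tool_pos: [0.4885, 0.3395, 0.0522]
tcp_rot: [-2.22, -2.22, 0.01]
wrist_force: [-0.0, -0.4, -1.1]
width: 0.546
```

```bash
python3 - <<'E'
from h import *
im,P=look("w3")
Q=P.reshape(-1,3);Q=Q[np.isfinite(Q[:,0])];m=(Q[:,2]>.016)&(Q[:,2]<.028)&(Q[:,0]>.34)&(Q[:,0]<.57)&(Q[:,1]>.28)&(Q[:,1]<.41);print(cv2.minAreaRect((Q[m][:,:2]*1000).astype(np.float32)))
E
```

```text
t 3.6 pos [0.4885 0.3395 0.0522] [0.49   0.3403 0.054 ] rot [-2.221 -2.221  0.005] w 0.543 f [-0.1  0.8 -0.4]
((454.69195556640625, 340.4223327636719), (181.0403594970703, 86.58271026611328), 6.781937122344971)
```

View pics/w3.png

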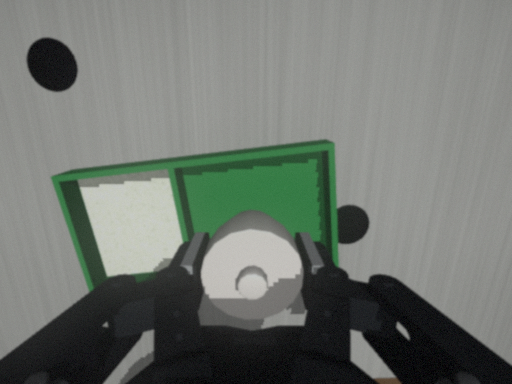

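arm_command(targets="0 0 12 0 0 0 0;0 0 22 0 0 0 0;0 0 29 0 0 0 0;0 0 33 0 0 0 0;0 0 35 0 0 0 0;0 0 36 0 0 0 0;0 0 36 0 0 0 0;0 0 36 0 0 0 0")

```text
time: 4.27
tool_pos: [0.4905, 0.3407, 0.0213]
tcp_rot: [-2.221, -2.221, 0.003]
wrist_force: [-6.5, -4.2, 13.9]
width: 0.553
```

arm_command(targets="0 0 -1 0 0 0 0.7;0 0 -1 0 0 0 0.7;0 0 -1 0 0 0 0.72;0 0 -1 0 0 0 0.72;0 0 -1 0 0 0 0.72;0 0 -30 0 0 0 0.72;0 0 -70 0 0 0 0.72;0 0 -110 0 0 0 1;0 0 -145 0 0 0 1;0 0 -145 0 0 0 1")

```text
time: 5.1
tool_pos: [0.4959, 0.3441, 0.1736]
tcp_rot: [2.219, 2.219, 0.023]
wrist_force: [1.2, 1.5, 0.3]
width: 1.0
```

```bash
python3 - <<'E'
from h import *
im,P=look("w4");print(circ(P,.491,.341,.052,.035,.004))
Q=P.reshape(-1,3);Q=Q[np.isfinite(Q[:,0])];m=(Q[:,2]>.016)&(Q[:,2]<.028)&(Q[:,0]>.34)&(Q[:,0]<.57)&(Q[:,1]>.28)&(Q[:,1]<.41);print(cv2.minAreaRect((Q[m][:,:2]*1000).astype(np.float32)))
E
```

```text
t 5.15 pos [0.4959 0.3441 0.1736] [0.4944 0.3432 0.1701] rot [2.22  2.22  0.017] w 1.002 f [ 0.5  1.3 -0.5]
(np.int64(1590), ((0.49098750948905945, 0.34081318974494934), 0.023958992213010788), np.float64(0.051234989154727316))
((454.801025390625, 338.47149658203125), (180.42649841308594, 90.599365234375), 6.845796585083008)
```

View pics/w4.png

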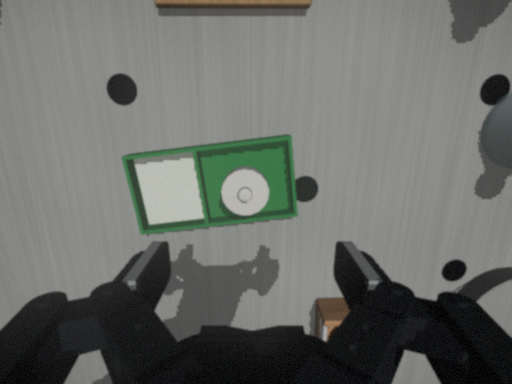

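arm_command(targets="-35 22 0 0 0 0 1;-70 44 0 0 0 0 1;-105 66 0 0 0 0 1;-140 88 0 0 0 0 1;-175 110 0 0 0 0 1;-209 131 0 0 0 0 1;-209 131 0 0 0 0 1;-209 131 30 0 0 0 1;-209 131 60 0 0 0 1;-209 131 60 0 0 0 1")

```text
time: 5.98
tool_pos: [0.616, 0.1307, 0.096]
tcp_rot: [-2.217, -2.214, 0.018]
wrist_force: [-1.3, -0.8, -1.8]
width: 1.0
```

arm_command(targets="0 0 25 0 0 0 1;0 0 45 0 0 0 1;0 0 52 0 0 0 1;0 0 52 0 0 0 1;0 0 52 0 0 0 1;0 0 52 0 0 0 0;0 0 52 0 0 0 0;0 0 52 0 0 0 0;0 0 52 0 0 0 0;0 0 52 0 0 0 0")

```text
time: 6.82
tool_pos: [0.6229, 0.1322, 0.0539]
tcp_rot: [2.221, 2.221, 0.003]
wrist_force: [-1.7, -0.1, 5.2]
width: 0.507
```

arm_command(targets="0 0 0 0 0 0 0;0 0 -8 0 0 0 0;0 0 -25 0 0 0 0;0 0 -60 0 0 0 0;0 0 -95 0 0 0 0;0 0 -110 0 0 0 0;0 0 -110 0 0 0 0")

```text
time: 7.4
tool_pos: [0.6255, 0.1325, 0.1684]
tcp_rot: [2.217, 2.217, 0.013]
wrist_force: [0.5, -0.3, 0.9]
width: 0.508
```

```bash
python3 - <<'E'
from h import *
im,P=look("w5")
im2,P2=look("sd5","side");cv2.imwrite("pics/sd5z.png",cv2.resize(im2[50:270,120:360],None,fx=2.5,fy=2.5))
E
```

```text
t 7.45 pos [0.6255 0.1325 0.1684] [0.6239 0.1322 0.1654] rot [2.219 2.219 0.007] w 0.504 f [-0.   0.8 -1.3]
t 7.5 pos [0.6239 0.1322 0.1654] [0.6221 0.132  0.1628] rot [2.221e+00 2.221e+00 1.000e-03] w 0.501 f [-0.9  0.3 -0.8]
```

View pics/w5.png

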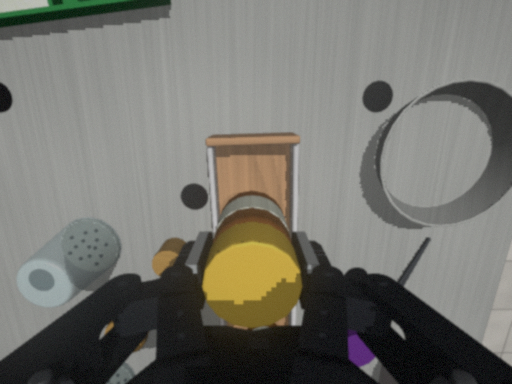

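View pics/sd5z.png

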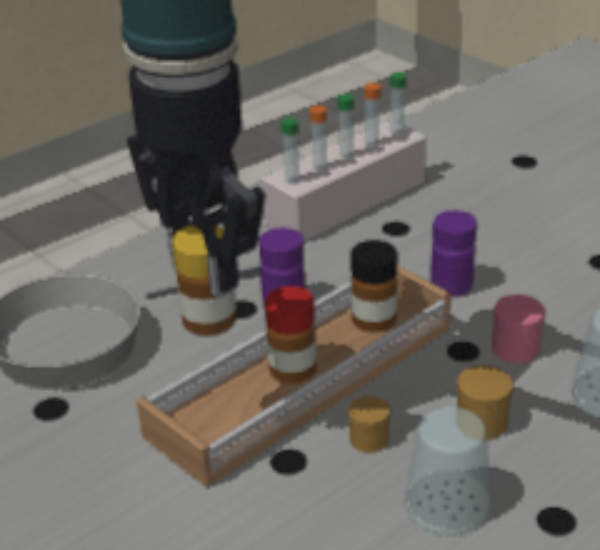

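arm_command(targets="27 -29 0 0 0 0 0;54 -58 0 0 0 0 0;81 -87 0 0 0 0 0;108 -116 0 0 0 0 0;135 -145 0 0 0 0 0;162 -174 0 0 0 0 0;189 -203 0 0 0 0 0;200 -217 0 0 0 0 0;200 -217 30 0 0 0 0;200 -217 60 0 0 0 0")

```text
time: 8.33
tool_pos: [0.4039, 0.3332, 0.1014]
tcp_rot: [2.218, 2.225, 0.002]
wrist_force: [0.7, 0.1, -1.1]
width: 0.499
```

arm_command(targets="0 0 20 0 0 0 0;0 0 25 0 0 0 0;0 0 25 0 0 0 0;0 0 25 0 0 0 0")

```text
time: 8.67
tool_pos: [0.4045, 0.3315, 0.0764]
tcp_rot: [-2.221, -2.221, 0.004]
wrist_force: [0.8, 0.6, -1.1]
width: 0.507
```

```bash
python3 - <<'E'
from h import *
im,P=look("w6")
im2,P2=look("sc6","side");cv2.imwrite("pics/sc6z.png",cv2.resize(im2[200:384,90:330],None,fx=2.5,fy=2.5))
E
```

```text
t 8.7167 pos [0.4045 0.3315 0.0764] [0.4054 0.3321 0.0777] rot [2.222e+00 2.221e+00 1.000e-03] w 0.507 f [ 0.2  0.3 -1. ]
t 8.7667 pos [0.4054 0.3321 0.0777] [0.406  0.3325 0.0784] rot [2.222 2.221 0.003] w 0.507 f [ 0.2  0.1 -1. ]
```

View pics/w6.png

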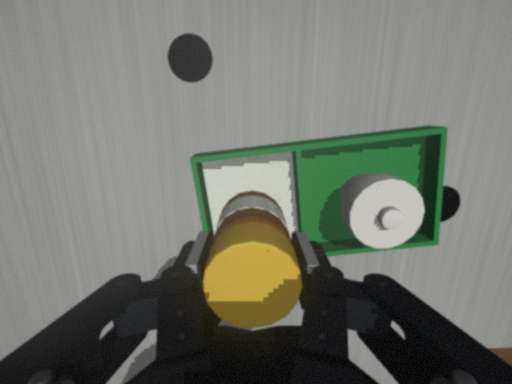

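View pics/sc6z.png

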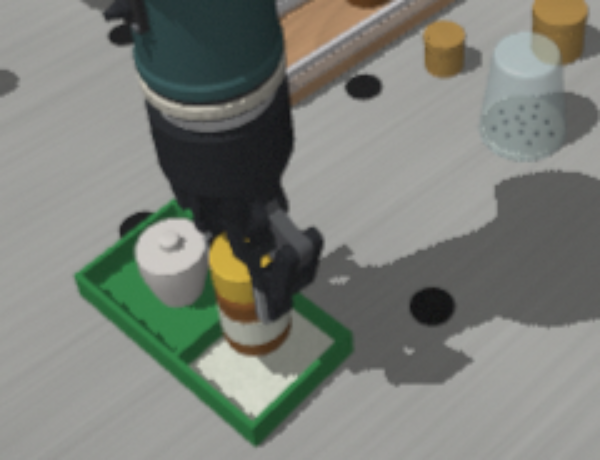

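arm_command(targets="0 0 12 0 0 0 0;0 0 22 0 0 0 0;0 0 29 0 0 0 0;0 0 33 0 0 0 0;0 0 35 0 0 0 0;0 0 36 0 0 0 0;0 0 37 0 0 0 0;0 0 37 0 0 0 0")

```text
time: 9.43
tool_pos: [0.4041, 0.3316, 0.0426]
tcp_rot: [-2.221, -2.221, 0.005]
wrist_force: [-9.4, -6.1, 21.4]
width: 0.506
```

arm_command(targets="0 0 -2 0 0 0 0;0 0 -2 0 0 0 0.7;0 0 -2 0 0 0 0.75;0 0 -2 0 0 0 0.75;0 0 -2 0 0 0 0.75;0 0 -30 0 0 0 0.75;0 0 -70 0 0 0 0.75;0 0 -110 0 0 0 1;0 0 -140 0 0 0 1;0 0 -140 0 0 0 1")

```text
time: 10.27
tool_pos: [0.4091, 0.3351, 0.1881]
tcp_rot: [2.22, 2.22, 0.021]
wrist_force: [0.6, 0.1, 1.2]
width: 1.0
```

```bash
python3 - <<'E'
from h import *
im,P=look("w7");print(circ(P,.405,.332,.081,.035,.005),circ(P,.491,.341,.052,.035,.004))
E
```

```text
t 10.3167 pos [0.4091 0.3351 0.1881] [0.4078 0.334  0.1849] rot [2.22  2.22  0.014] w 1.006 f [-1.2  0.8  0.2]
(np.int64(1632), ((0.40546733140945435, 0.33271855115890503), 0.021895281970500946), np.float64(0.08114542510472778)) (np.int64(1488), ((0.49072328209877014, 0.3408578634262085), 0.024136221036314964), np.float64(0.051134456410552726))
```

View pics/w7.png

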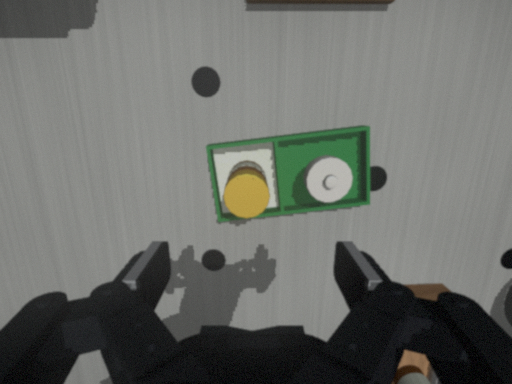

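arm_command(targets="-38 8 0 0 0 0 1;-76 15 0 0 0 0 1;-114 23 0 0 0 0 1;-152 30 0 0 0 0 1;-190 38 0 0 0 0 1;-228 46 0 0 0 0 1;-266 53 0 0 0 0 1;-304 61 0 0 0 0 1;-342 68 0 0 0 0 1;-376 75 0 0 0 0 1")

```text
time: 11.15
tool_pos: [0.4788, -0.0461, 0.1783]
tcp_rot: [-2.221, -2.219, 0.003]
wrist_force: [0.8, -0.1, -0.2]
width: 1.002
```

arm_command(targets="0 0 0 0 0 0 1;0 0 30 0 0 0 1;0 0 60 0 0 0 1;0 0 60 0 0 0 1;0 0 60 0 0 0 1")

```text
time: 11.57
tool_pos: [0.4769, -0.0432, 0.1173]
tcp_rot: [-2.217, -2.217, 0.007]
wrist_force: [0.6, 0.5, 0.3]
width: 0.998
```

```bash
python3 - <<'E'
from h import *
im,P=look("w8");print(circ(P,.4805,-.0446,.048,.035,.005))
E
```

```text
t 11.6167 pos [ 0.4769 -0.0432  0.1173] [ 0.4789 -0.0434  0.1193] rot [-2.219 -2.22   0.003] w 1.003 f [-0.1  0.9 -0.3]
(np.int64(2578), ((0.47984951734542847, -0.044716283679008484), 0.024156479164958), np.float64(0.047191852813880476))
```

View pics/w8.png

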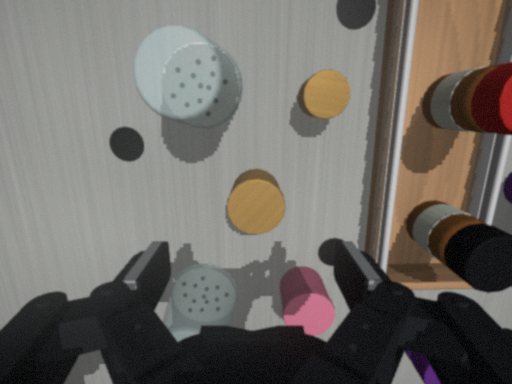

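arm_command(targets="-1 0 35 0 0 0 1;-1 0 70 0 0 0 1;-1 0 96 0 0 0 1;-1 0 108 0 0 0 1;-1 0 108 0 0 0 1;-1 0 108 0 0 0 1;-1 0 108 0 0 0 0;-1 0 108 0 0 0 0;-1 0 108 0 0 0 0;-1 0 108 0 0 0 0")

```text
time: 12.45
tool_pos: [0.4816, -0.0452, 0.0142]
tcp_rot: [2.22, 2.22, 0.003]
wrist_force: [-0.9, 1.1, 6.7]
width: 0.549
```

arm_command(targets="0 0 0 0 0 0 0;0 0 -8 0 0 0 0;0 0 -25 0 0 0 0;0 0 -60 0 0 0 0;0 0 -100 0 0 0 0;0 0 -110 0 0 0 0;0 0 -110 0 0 0 0")

```text
time: 13.03
tool_pos: [0.4837, -0.0456, 0.1273]
tcp_rot: [2.216, 2.216, 0.009]
wrist_force: [0.4, -0.8, -1.4]
width: 0.552
```

```bash
python3 - <<'E'
from h import *
im,P=look("w9")
im2,P2=look("sd9","side");cv2.imwrite("pics/sd9z.png",cv2.resize(im2[100:284,200:440],None,fx=2.5,fy=2.5))
E
```

```text
t 13.0833 pos [ 0.4837 -0.0456  0.1273] [ 0.4816 -0.0453  0.1246] rot [2.219 2.219 0.005] w 0.542 f [-0.3  0.1 -1.8]
t 13.1333 pos [ 0.4816 -0.0453  0.1246] [ 0.4798 -0.045   0.1224] rot [2.221e+00 2.221e+00 1.000e-03] w 0.553 f [-0.9  0.6 -1.7]
```

View pics/w9.png

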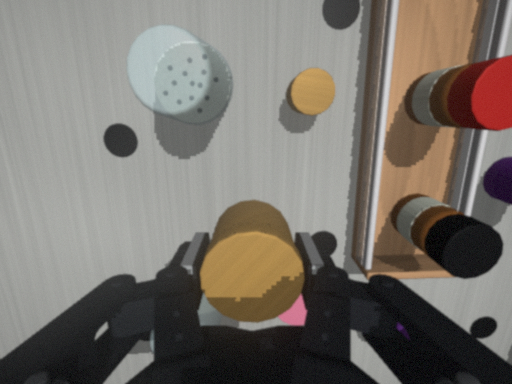

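View pics/sd9z.png

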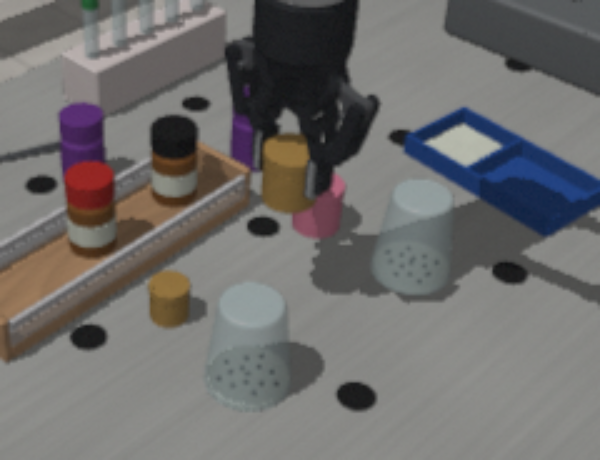

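arm_command(targets="0 0 -30 0 0 0 0;-36 -8 -40 0 0 0 0;-74 -17 -40 0 0 0 0;-112 -26 -40 0 0 0 0;-150 -34 -40 0 0 0 0;-188 -43 -40 0 0 0 0;-226 -52 -40 0 0 0 0;-264 -60 -40 0 0 0 0;-294 -67 -40 0 0 0 0;-294 -67 -20 0 0 0 0")

```text
time: 13.97
tool_pos: [0.4129, -0.3455, 0.1435]
tcp_rot: [2.222, 2.213, -0.003]
wrist_force: [0.9, 0.2, -1.2]
width: 0.547
```

arm_command(targets="0 0 20 0 0 0 0;0 0 50 0 0 0 0;0 0 80 0 0 0 0;0 0 90 0 0 0 0;0 0 90 0 0 0 0;0 0 90 0 0 0 0")

```text
time: 14.47
tool_pos: [0.4118, -0.3379, 0.0507]
tcp_rot: [-2.218, -2.219, 0.0]
wrist_force: [1.0, -1.2, -0.7]
width: 0.552
```

```bash
python3 - <<'E'
from h import *
im,P=look("w10")
Q=P.reshape(-1,3);Q=Q[np.isfinite(Q[:,0])];m=(Q[:,2]>.016)&(Q[:,2]<.028)&(Q[:,0]>.34)&(Q[:,0]<.57)&(Q[:,1]<-.28)&(Q[:,1]>-.41);print(cv2.minAreaRect((Q[m][:,:2]*1000).astype(np.float32)))
E
```

```text
t 14.5167 pos [ 0.4118 -0.3379  0.0507] [ 0.4132 -0.3391  0.0524] rot [-2.221 -2.221  0.   ] w 0.552 f [ 0.2 -0.5 -1. ]
((450.29693603515625, -340.46441650390625), (87.46855926513672, 181.07327270507812), 83.6709976196289)
```

View pics/w10.png

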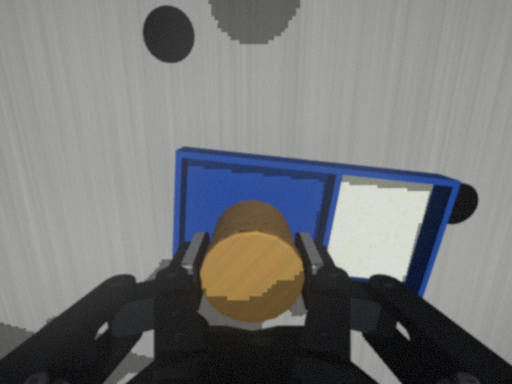

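arm_command(targets="0 0 12 0 0 0 0;0 0 22 0 0 0 0;0 0 29 0 0 0 0;0 0 33 0 0 0 0;0 0 35 0 0 0 0;0 0 36 0 0 0 0;0 0 37 0 0 0 0;0 0 37 0 0 0 0")

```text
time: 15.18
tool_pos: [0.4123, -0.3386, 0.0179]
tcp_rot: [-2.219, -2.22, 0.001]
wrist_force: [-8.3, 5.8, 21.9]
width: 0.549
```

arm_command(targets="0 0 -2 0 0 0 0;0 0 -2 0 0 0 0.7;0 0 -2 0 0 0 0.72;0 0 -2 0 0 0 0.72;0 0 -2 0 0 0 0.72;0 0 -30 0 0 0 0.72;0 0 -70 0 0 0 0.72;0 0 -110 0 0 0 1;0 0 -145 0 0 0 1;0 0 -145 0 0 0 1")

```text
time: 16.02
tool_pos: [0.4173, -0.3428, 0.1689]
tcp_rot: [2.211, 2.211, 0.001]
wrist_force: [1.2, -0.6, 0.7]
width: 1.001
```

```bash
python3 - <<'E'
from h import *
im,P=look("w11");print(circ(P,.413,-.339,.052,.035,.004))
Q=P.reshape(-1,3);Q=Q[np.isfinite(Q[:,0])];m=(Q[:,2]>.016)&(Q[:,2]<.028)&(Q[:,0]>.34)&(Q[:,0]<.57)&(Q[:,1]<-.28)&(Q[:,1]>-.41);print(cv2.minAreaRect((Q[m][:,:2]*1000).astype(np.float32)))
E
```

```text
t 16.0667 pos [ 0.4173 -0.3428  0.1689] [ 0.416  -0.3417  0.1655] rot [2.214e+00 2.214e+00 1.000e-03] w 0.998 f [-0.4  0.4 -0.4]
(np.int64(1829), ((0.4140171706676483, -0.3386833071708679), 0.02391302026808262), np.float64(0.051171322612037606))
((449.8818359375, -342.2266540527344), (90.44754791259766, 180.5389862060547), 83.85909271240234)
```

View pics/w11.png

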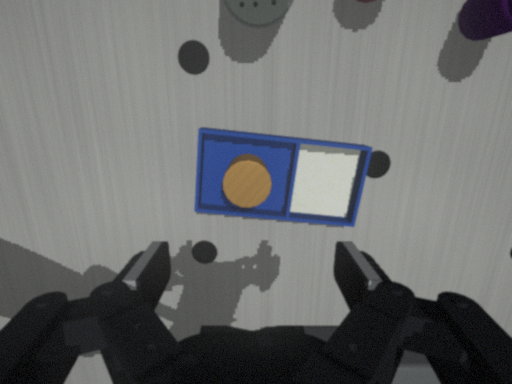

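arm_command(targets="34 20 -10 0 0 0 1;68 41 -10 0 0 0 1;102 61 -10 0 0 0 1;136 82 -10 0 0 0 1;170 102 -10 0 0 0 1;204 123 -10 0 0 0 1;238 143 -10 0 0 0 1;272 163 -10 0 0 0 1;306 184 -10 0 0 0 1;340 204 -10 0 0 0 1")

```text
time: 16.9
tool_pos: [0.6167, 0.003, 0.168]
tcp_rot: [-2.22, -2.22, 0.003]
wrist_force: [0.6, -0.3, 0.5]
width: 1.002
```

arm_command(targets="36 21 0 0 0 0 1;36 21 0 0 0 0 1;36 21 30 0 0 0 1;36 21 60 0 0 0 1;36 21 60 0 0 0 1;36 21 60 0 0 0 1")

```text
time: 17.4
tool_pos: [0.6347, 0.0369, 0.1063]
tcp_rot: [-2.217, -2.218, 0.009]
wrist_force: [0.2, -0.2, 0.1]
width: 0.997
```

```bash
python3 - <<'E'
from h import *
im,P=look("w12");print(circ(P,.638,.037,.092,.035,.005))
E
```

```text
t 17.45 pos [0.6347 0.0369 0.1063] [0.6368 0.0367 0.1089] rot [-2.22  -2.22   0.004] w 0.999 f [-0.   0.2  0.8]
(np.int64(3693), ((0.6387261152267456, 0.037450727075338364), 0.022017335519194603), np.float64(0.0922137718820569))
```

View pics/w12.png

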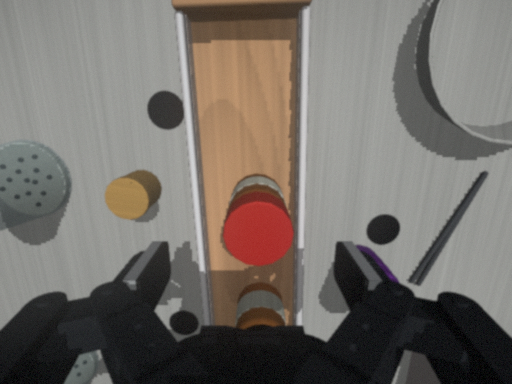

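arm_command(targets="0 1 25 0 0 0 1;0 1 48 0 0 0 1;0 1 58 0 0 0 1;0 1 58 0 0 0 1;0 1 58 0 0 0 1;0 1 58 0 0 0 0;0 1 58 0 0 0 0;0 1 58 0 0 0 0;0 1 58 0 0 0 0;0 1 58 0 0 0 0")

```text
time: 18.28
tool_pos: [0.64, 0.037, 0.0539]
tcp_rot: [2.22, 2.22, 0.002]
wrist_force: [-1.2, -0.1, 6.1]
width: 0.506
```

arm_command(targets="0 0 0 0 0 0 0;0 0 -8 0 0 0 0;0 0 -25 0 0 0 0;0 0 -60 0 0 0 0;0 0 -100 0 0 0 0;0 0 -140 0 0 0 0;0 0 -140 0 0 0 0;0 0 -140 0 0 0 0")

```text
time: 18.95
tool_pos: [0.6416, 0.0371, 0.197]
tcp_rot: [2.217, 2.218, 0.009]
wrist_force: [0.2, -0.3, -1.1]
width: 0.505
```

```bash
python3 - <<'E'
from h import *
im,P=look("w13")
im2,P2=look("sd13","side")
E
```

```text
t 19.0 pos [0.6416 0.0371 0.197 ] [0.6396 0.0371 0.1939] rot [2.22  2.22  0.003] w 0.509 f [-0.5 -0.  -1.9]
t 19.05 pos [0.6396 0.0371 0.1939] [0.6383 0.037  0.1918] rot [-2.221e+00 -2.221e+00  1.000e-03] w 0.51 f [ 0.1 -0.1 -1.9]
```

View pics/w13.png

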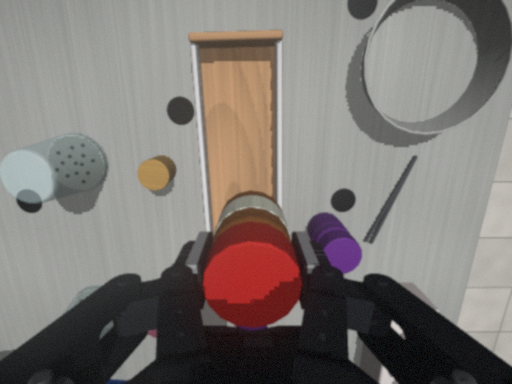

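View pics/sd13.png

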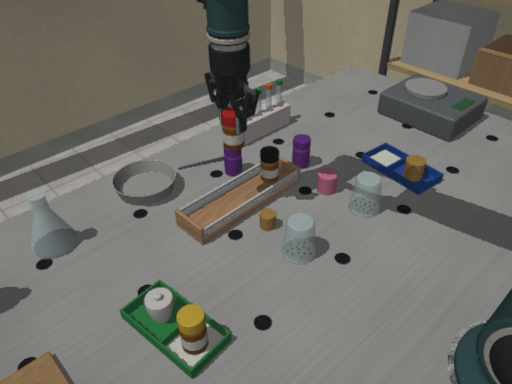

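arm_command(targets="-37 -13 0 0 0 0 0;-74 -27 0 0 0 0 0;-111 -40 0 0 0 0 0;-148 -53 0 0 0 0 0;-185 -67 0 0 0 0 0;-222 -80 0 0 0 0 0;-259 -93 0 0 0 0 0;-296 -107 0 0 0 0 0;-333 -120 0 0 0 0 0;-370 -133 0 0 0 0 0")

```text
time: 19.88
tool_pos: [0.5034, -0.3335, 0.1893]
tcp_rot: [-2.218, -2.218, 0.001]
wrist_force: [0.5, -0.3, -0.5]
width: 0.507
```

arm_command(targets="-15 -6 0 0 0 0 0;-15 -6 0 0 0 0 0;-15 -6 30 0 0 0 0;-15 -6 65 0 0 0 0;-15 -6 95 0 0 0 0;-15 -6 115 0 0 0 0;-15 -6 115 0 0 0 0;-15 -6 115 0 0 0 0")

```text
time: 20.55
tool_pos: [0.4981, -0.3455, 0.0742]
tcp_rot: [-2.216, -2.217, 0.001]
wrist_force: [1.0, -0.5, 0.2]
width: 0.505
```

```bash
python3 - <<'E'
from h import *
im,P=look("w14")
E
```

```text
t 20.6 pos [ 0.4981 -0.3455  0.0742] [ 0.4998 -0.3469  0.0765] rot [-2.219 -2.221  0.   ] w 0.509 f [-0.1 -0.9  0.2]
```

View pics/w14.png

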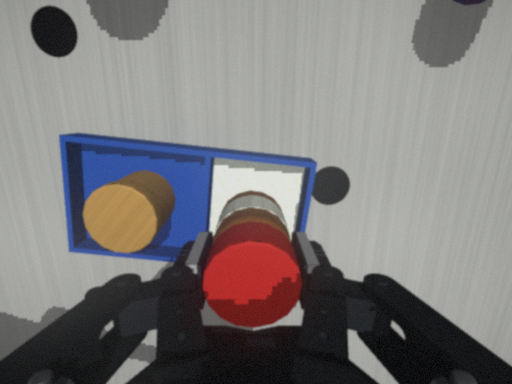

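Jar sits over the white compartment (cap at 252,275; compartment columns 212–305). Lowering.

arm_command(targets="0 0 12 0 0 0 0;0 0 22 0 0 0 0;0 0 29 0 0 0 0;0 0 33 0 0 0 0;0 0 35 0 0 0 0;0 0 36 0 0 0 0;0 0 37 0 0 0 0;0 0 37 0 0 0 0")

```text
time: 21.27
tool_pos: [0.4997, -0.3479, 0.0429]
tcp_rot: [-2.221, -2.22, 0.0]
wrist_force: [-6.7, 4.9, 15.1]
width: 0.506
```

arm_command(targets="0 0 -2 0 0 0 0;0 0 -2 0 0 0 0.7;0 0 -2 0 0 0 0.75;0 0 -2 0 0 0 0.75;0 0 -2 0 0 0 0.75;0 0 -30 0 0 0 0.75;0 0 -70 0 0 0 0.75;0 0 -110 0 0 0 1;0 0 -145 0 0 0 1;0 0 -145 0 0 0 1")

```text
time: 22.1
tool_pos: [0.5045, -0.3514, 0.1948]
tcp_rot: [2.211, 2.211, 0.003]
wrist_force: [1.2, -0.6, 1.5]
width: 0.996
```

```bash
python3 - <<'E'
from h import *
im,P=look("w15");print(circ(P,.5,-.347,.081,.035,.005),circ(P,.413,-.339,.052,.035,.004))
im,P=look("sd15","side");P=P+[.003,-.001,.0015]
for k,a in dict(red=(.5,-.347,.082),tin=(.414,-.339,.052),yel=(.405,.333,.082),cru=(.491,.341,.052),blk=(.642,-.069,.093),bA=(.4265,-.158,.085),bB=(.434,.0505,.085)).items(): print(k,circ(P,*a,.035,.005))
im,P=look("sc15","scene")
for k,a in dict(red=(.5,-.347,.082),tin=(.414,-.339,.052),yel=(.405,.333,.082),cru=(.491,.341,.052),blk=(.642,-.069,.093),bA=(.4265,-.158,.085),bB=(.434,.0505,.085)).items(): print(k,circ(P,*a,.035,.005))
E
```

```text
t 22.15 pos [ 0.5045 -0.3514  0.1948] [ 0.5031 -0.3504  0.1912] rot [2.214e+00 2.214e+00 2.000e-03] w 0.998 f [ 0.4 -0.1 -0.1]
(np.int64(1591), ((0.5007350444793701, -0.3478749096393585), 0.022064244374632835), np.float64(0.08121797751344402)) (np.int64(1621), ((0.4142955541610718, -0.33877483010292053), 0.02386522851884365), np.float64(0.051281476827179734))
t 22.2 pos [ 0.5031 -0.3504  0.1912] [ 0.5014 -0.349   0.1879] rot [2.218e+00 2.218e+00 1.000e-03] w 1.001 f [ 0.5  0.9 -0.3]
red (np.int64(158), ((0.502009928226471, -0.3475545644760132), 0.022624999284744263), np.float64(0.0829014555217582))
tin (np.int64(217), ((0.4161992371082306, -0.33825260400772095), 0.025787824764847755), np.float64(0.052743017644666434))
yel (np.int64(564), ((0.40696844458580017, 0.33103716373443604), 0.022622929885983467), np.float64(0.08291859118843559))
cru (np.int64(501), ((0.49250882863998413, 0.34013113379478455), 0.0246596597135067), np.float64(0.05283729342533877))
blk (np.int64(188), ((0.644059956073761, -0.06879954785108566), 0.024041282013058662), np.float64(0.09353988012219178))
bA (np.int64
[... 476 characters left out ...]
), ((0.41518571972846985, -0.33892732858657837), 0.024997910484671593), np.float64(0.05233708110860813))
yel (np.int64(211), ((0.405430406332016, 0.3304707109928131), 0.023057572543621063), np.float64(0.08225838846893696))
cru (np.int64(255), ((0.49026742577552795, 0.3399844765663147), 0.025047045201063156), np.float64(0.05217196810607305))
blk (np.int64(275), ((0.6414614915847778, -0.07002762705087662), 0.022425465285778046), np.float64(0.09327643752328652))
bA (np.int64(256), ((0.42572304606437683, -0.1588584929704666), 0.027431407943367958), np.float64(0.08541356978785392))
bB (np.int64(278), ((0.43315389752388, 0.04953894019126892), 0.027277255430817604), np.float64(0.08530982097657103))
```

View pics/w15.png

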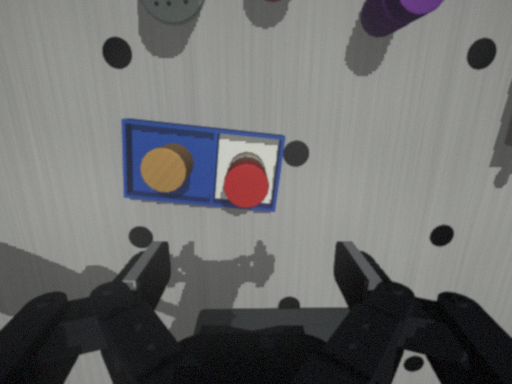

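View pics/sc15.png

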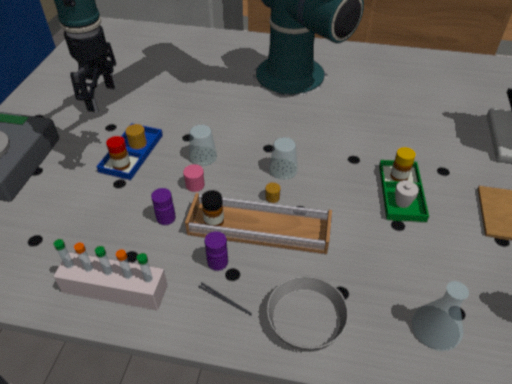

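```bash
python3 -c "
from h import *
print(bot.finish_job())"
```

```text
the job is handed in; nothing more can be done
None
```

Both kits are made up and the job is handed in at about 22 s of the 93 s allowed; no verdict was reported.

- **Blue tray:** the red-capped jar is in the white-lined compartment, about 1 mm from its centre, and the brass tin is in the large one.
- **Green tray:** the yellow-capped jar is in the white-lined compartment and the white crucible is in the large one, each within about 2 mm of centre.
- **Handling:** I lifted each jar more than 100 mm before drawing it out of the rack. Each piece was lowered until it touched the tray floor, at about 14–22 N on the wrist, and then released.

**Last checks:**
- The tops of all four pieces read 81–83 mm for the jars and 51–53 mm for the tin and crucible. That matches them standing flat on the tray floors.
- The black-capped jar and both beakers read within about 2 mm of where they started, standing upright. The robot was clear of everything.
- The side camera read about 3 mm off from the other two in x, so I corrected for it. After that the final readings agreed within about 3 mm, and no check failed.

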